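# Pack the field nurse's carry tray

## Task

The village clinic is over: pack the nurse's steel carry tray. Stand the tablet bottle upright in the round recess and the ointment jar upright in the square one, and lay the pulse oximeter flat, screen up, in the short oblong recess and the thermometer flat, display up, in the long narrow one, each resting fully on the floor of its recess. The hand-gel pump bottle and the marker pen look much the same but are still in use: leave them standing and lying where they are.

Things in the scene. Friction and masses are not known exactly. Their poses are not given: they have to be found in the camera images.
- bottle_center (a point): Tablet bottle, standing: round body 42 mm in diameter up to 58 mm, sloped shoulder, then a plain round screw cap 28 mm in diameter; 84 mm tall in all (origin 42 mm above its foot). White plastic, loose. Starts on the mat. Origin: its centre, half-way up; z up.
- jar_center (a point): Ointment jar, standing: plain squat cylinder 50 mm in diameter and 56 mm tall with a full-width lid (origin 28 mm above its foot). White plastic, loose. Starts on the mat. Origin: its centre, half-way up; z up.
- oximeter_center (a point): Fingertip pulse oximeter: rounded block 60 mm long (x), 34 mm wide (y), 32 mm tall, with a small dark screen on top (origin 16 mm above its underside). White plastic, loose. Starts on the mat. Origin: its centre, half-way up; z up.
- thermometer_center (a point): Digital thermometer lying flat: 110 mm long (x), 16 mm thick; a body 22 mm wide from x = -55 to +21 mm with a dark display window on top, then a narrow neck and a slim steel probe towards +x (origin 8 mm above its underside). White plastic, loose. Starts on the mat. Origin: its centre, half-way up; z up.
- gel_center (a point): Hand-gel pump bottle, the tablet bottle's look-alike: the same 42 mm white body and 84 mm tall, but with a pump head whose flat spout points sideways (x), 40 mm from the axis. Stays where it is. Origin: on its axis, 42 mm above its foot. Loose.
- marker_center (a point): Marker pen lying flat, the thermometer's look-alike: 110 mm long (x), 22 mm wide, 16 mm thick, all white, blunt at both ends, with a cap and clip at +x, and no display or probe. Stays where it is. Origin: its centre, 8 mm above its underside. Loose.
- insert_round_floor (a point): Insert with a round recess 62 mm in diameter, for the tablet bottle. Like all four inserts a grey plate 142 (x) x 92 mm (y) fixed flat in the low steel tray, two by two, 144 mm apart along x, 94 mm along y, shuffled. Recess floor 8 mm above the mat; its black rim 8 mm high, 4 mm thick, level with the tray wall (16 mm above the mat). Origin: centre of the recess floor; z up.
- insert_square_floor (a point): Insert with a square recess 74 x 74 mm, for the ointment jar. Like all four inserts a grey plate 142 (x) x 92 mm (y) fixed flat in the low steel tray, two by two, 144 mm apart along x, 94 mm along y, shuffled. Recess floor 8 mm above the mat; its black rim 8 mm high, 4 mm thick, level with the tray wall (16 mm above the mat). Origin: centre of the recess floor; z up.
- insert_oblong_floor (a point): Insert with a short oblong recess 84 mm (x) by 56 mm (y), for the oximeter. Like all four inserts a grey plate 142 (x) x 92 mm (y) fixed flat in the low steel tray, two by two, 144 mm apart along x, 94 mm along y, shuffled. Recess floor 8 mm above the mat; its black rim 8 mm high, 4 mm thick, level with the tray wall (16 mm above the mat). Origin: centre of the recess floor; z up.
- insert_long_floor (a point): Insert with a long narrow recess 132 mm (x) by 44 mm (y), for the thermometer. Like all four inserts a grey plate 142 (x) x 92 mm (y) fixed flat in the low steel tray, two by two, 144 mm apart along x, 94 mm along y, shuffled. Recess floor 8 mm above the mat; its black rim 8 mm high, 4 mm thick, level with the tray wall (16 mm above the mat). Origin: centre of the recess floor; z up.
There are look-alikes about, which are no part of the job. What is shaped like the part that bears thermometer_center but yellow is not meant.

How it is judged:
By the outcome, as a careful person would: the job done as asked, in the order asked, and still so for the second after the job is handed in, with the robot touching nothing.
It also fails if it takes over 115 s, if anything falls off the work surface, if the arm or the gripper's body presses on something with over 40 N, if the wrist force passes 120 N, or if a joint passes its speed limit or range.

## Robot

A 6-joint arm with a two-finger parallel gripper is mounted at the origin on the work surface. World frame = base frame: x ahead of the robot, y to its left, z up, the work surface at z = 0. Lengths are in m, angles in rad, forces in N, time in s.
With the tool pointing down it reaches from about 0.275 to 0.975 m from the base axis. Payload 8.4 kg.
Tool frame: the origin (TCP) lies at the very end of the fingers, on their centre line; the grasp point (between the pads) lies 19 mm behind it (robot.grip_point_offset is the distance from the TCP to the grasp point, in m); y points along the fingers, z is the direction in which the jaws open and shut, and the axes are right-handed (so a half turn about y gives the same grasp; the last joint's range is limited). The gripper opens to 92 mm and grips with 3 to 60 N. Pads are 20 mm wide; open, the fingers measure 128 mm over their backs; the gripper's body (75 mm by 189 mm) begins 69 mm behind the grasp point.
Start: joints at [-1.172, 0.353, 1.633, -0, 1.155, -0.002], TCP at [0.244, -0.575, 0.215] pointing down, gripper open.
Joint ranges: [-2.63, 2.63], [-0.92, 2.1], [0.06, 2.66], [-1.3, 4.44], [0, 2.69], [-3.02, 3.02]. Speed limits (rad/s): [2.22, 2.22, 2.79, 3.14, 3.14, 3.14].

## Interface

Orientations are given as a unit quaternion [x, y, z, w].
In Python, from workcell import robot gives the robot as it stands. The module is installed in compiled form; this text tells all that it offers.
- The arm moves only by the tool play_rows, never from a script. Its argument "motion" is text: rows parted by semicolons, each of 6 numbers parted by spaces: the shift along the world's x, y, z each as a share of 0.2 m, from -1 to 1, then the turn, a rotation vector about the world's x, y, z each as a share of 30 degrees, from -1 to 1. In form: dx dy dz wx wy wz; .... A call has 1 to 10 rows; each row is the pose to reach, as a shift and turn from the pose commanded when the call began; what a row does not reach only later rows make up. A row lasts 1/8 s, in which the tool goes at most 62.5 mm and 10.7 degrees, less where a joint would pass 70% of its speed; a pose out of reach is approached as far as the arm can. A call with a number of a shift or a turn outside -1 to 1 is refused whole. A call with a gripper value outside its range is refused whole. "gripper" is the opening, from 0 (shut) to 1 (fully open), set as the call begins (left out, the last holds). The fingers move at their own pace and stop on an object; the grip force is fixed at half the most. Time passes only in rows, so rows that repeat a pose let the fingers close. It gives the time, the measured TCP pose, the force and the opening at its end, in the units of the state.
- robot.get_state(): the state, without advancing time (a new reading comes with each control period).
- robot.capture(name): name is "side" or "top"; returns a dict with "color" (480x640x3 uint8, red, green, blue), "mtx" (3x3 intrinsics, pixels), "world_from_camera" (4x4, takes a point from camera to world coordinates). Camera axes: x right, y up, looking along -z (the intrinsics and any distortion apply to the point x, -y, -z); pixel columns grow to the right and rows downward; lengths in m; the calibration is good to about 2 mm. A picture is of the moment at which its call begins. There is no depth.
- robot.close_job(): hands the job in, once; it reports no verdict.
The state is a dict: "clock": time; "qpos": joint angles; "qvel": joint speeds; "joint_torque": joint torques, N m; "eef_pos": TCP position; "tool_rot": TCP orientation; "contact_force": force on the tool from outside, world axes, zero at the start; "torque": the same for the moment, N m; "gripper_width": finger opening in m.
Only numpy, scipy, OpenCV 4.12 (cv2) and the standard library are available. Lean on these libraries where they do the work, as an engineer would, in place of code of your own. Each camera call takes 0.05 s, during which the arm holds its last target. There are 200 camera calls.

## Working session

There is one attempt and no reset: what is moved stays moved. The work goes in short steps, Python scripts to look and compute and a tool call to move; the robot and the scene stay as the last step left them, time stands still between calls to the robot, and variables do not carry over. Pictures are saved under pics/ and viewed, about 12 in all and at most 16, crops included, and the job is handed in when it is done.

Besides the shell and the picture viewer there is one more tool, called after "Emit:" by a JSON object that holds its "fn" and its "kwargs". play_rows: Moves the arm, as the interface text tells. Shift numbers are shares of 0.2 m and turn numbers shares of 30 degrees, none past 1 either way. Its arguments: {"type":"object","properties":{"motion":{"type":"string"},"gripper":{"type":"number"}},"required":["motion"]}

```bash
mkdir -p pics; cat > h.py <<'E'
import numpy as np, cv2
from workcell import robot
def cap(n,f):
    c=robot.capture(n); cv2.imwrite(f,c["color"][:,:,::-1]); np.savez(n+".npz",mtx=c["mtx"],T=c["world_from_camera"]); return c
def px2w(n,u,v,z):
    d=np.load(n+".npz"); K,T=d["mtx"],d["T"]
    r=np.linalg.inv(K)@np.array([u,v,1.]); r=T[:3,:3]@np.array([r[0],-r[1],-r[2]]); o=T[:3,3]
    return o+r*(z-o[2])/r[2]
def w2px(n,p):
    d=np.load(n+".npz"); K,T=d["mtx"],d["T"]
    q=T[:3,:3].T@(np.array(p)-T[:3,3]); q=K@np.array([q[0],-q[1],-q[2]]); return q[:2]/q[2]
E
python3 - <<'E'
from h import *
for n in("top","side"):
    c=cap(n,f"pics/{n}0.png"); print(n,c["mtx"].round(1).tolist(),c["world_from_camera"].round(3).tolist(), [k for k in c])
s=robot.get_state(); print({k:np.round(v,3).tolist() for k,v in s.items()}, robot.grip_point_offset)
E
```

```text
top [[478.6, 0.0, 321.8], [0.0, 478.6, 242.0], [0.0, 0.0, 1.0]] [[0.021, 0.996, -0.092, 0.382], [-0.999, 0.024, 0.026, -0.03], [0.028, 0.092, 0.995, 0.978], [0.0, 0.0, 0.0, 1.0]] ['color', 'mtx', 'world_from_camera']
side [[588.8, 0.0, 319.8], [0.0, 588.8, 236.3], [0.0, 0.0, 1.0]] [[0.977, 0.153, -0.152, 0.226], [-0.215, 0.632, -0.745, -1.063], [-0.018, 0.76, 0.65, 0.945], [0.0, 0.0, 0.0, 1.0]] ['color', 'mtx', 'world_from_camera']
{'clock': 0.1, 'qpos': [-1.172, 0.354, 1.634, 0.0, 1.155, -0.002], 'qvel': [0.0, 0.001, -0.002, -0.0, -0.001, -0.001], 'joint_torque': [0.001, -59.49, -33.493, 0.07, 0.018, -0.0], 'eef_pos': [0.244, -0.575, 0.214], 'tool_rot': [-0.141, 0.693, -0.693, 0.141], 'contact_force': [0.884, 0.037, 0.193], 'torque': [-0.005, 0.055, -0.005], 'gripper_width': 0.092} 0.0187
```

View pics/top0.png

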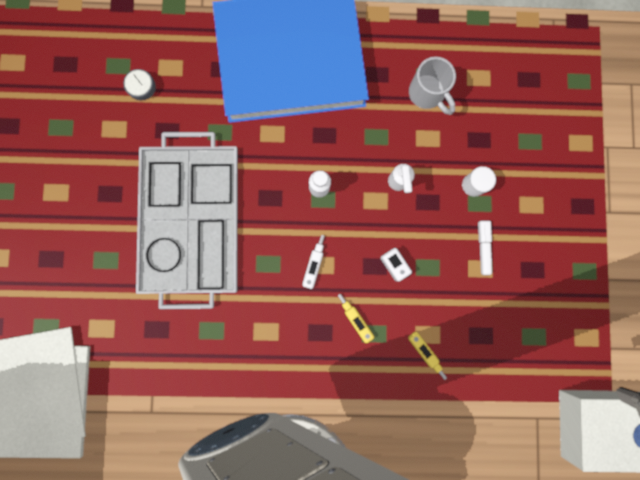

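View pics/side0.png

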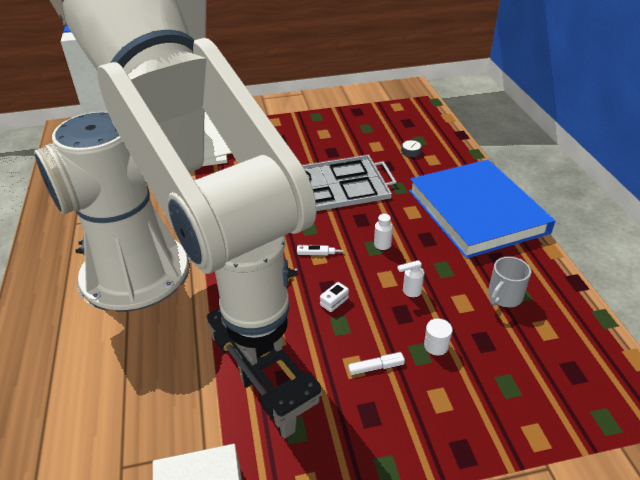

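Top view (up is +x, right is −y):
- Tray around (187,220), with the oblong recess top left, square top right, round bottom left and long bottom right.
- Tablet bottle (320,183), gel (402,177), jar (480,181).
- Thermometer (314,262), oximeter (396,264), marker (486,248).
- Two yellow decoys.

Next I'll take an enlarged crop.

```bash
python3 - <<'E'
import cv2
im=cv2.imread("pics/top0.png")
cv2.imwrite("pics/cA.png",cv2.resize(im[155:300,290:505],None,fx=3.7,fy=3.7,interpolation=cv2.INTER_CUBIC))
cv2.imwrite("pics/cB.png",cv2.resize(im[140:300,130:245],None,fx=3.7,fy=3.7,interpolation=cv2.INTER_CUBIC))
E
```

```text
(no output)
```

View pics/cA.png

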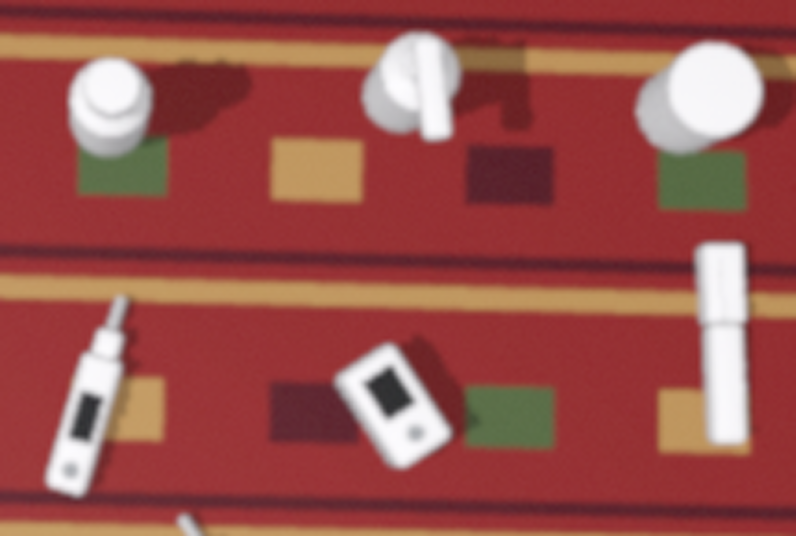

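View pics/cB.png

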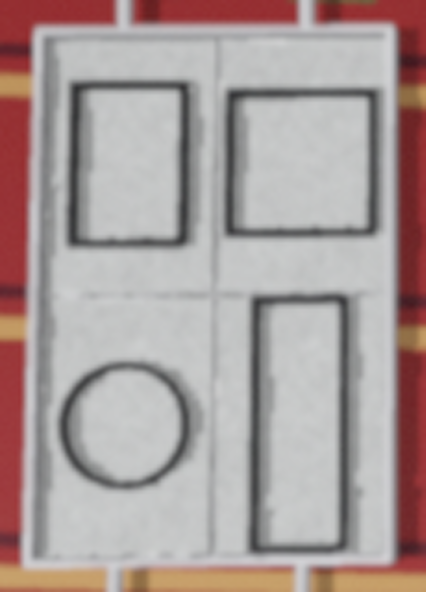

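```bash
python3 - <<'E'
from h import *
A=lambda x,y,z:px2w("top",290+(x+.5)/3.7-.5,155+(y+.5)/3.7-.5,z)
B=lambda x,y,z=.016:px2w("top",130+(x+.5)/3.7-.5,140+(y+.5)/3.7-.5,z)
p=lambda n,a:print(n,np.round(a,4))
P={}
p("bottle",A(109,87,.084));p("jar",A(715,91,.056));p("gel",A(418,65,.084));p("gelspout",A(436,138,.08))
o=[A(*q,.032) for q in((335,380),(388,343),(453,437),(402,470))]
p("oxi",sum(o)/4); d=(o[2]+o[3]-o[0]-o[1])/2; p("oxi len,wid,ang",[np.linalg.norm(d),np.linalg.norm(o[1]-o[0]),np.degrees(np.arctan2(d[1],d[0]))])
t0,t1=A(66,492,.012),A(122,296,.008); d=t1-t0; p("therm",(t0+t1)/2);p(" len,ang",[np.linalg.norm(d),np.degrees(np.arctan2(d[1],d[0]))])
m0,m1=A(728,443,.012),A(721,243,.012); p("marker",(m0+m1)/2);p(" len",[np.linalg.norm(m1-m0)])
for n,q in dict(oblong=[(70,82),(190,82),(187,244),(68,242)],square=[(228,90),(378,90),(378,236),(226,233)],long=[(252,297),(349,297),(346,551),(250,550)]).items():
    w=np.array([B(*a) for a in q]); d=w[1]+w[0]-w[2]-w[3]; p(n,w.mean(0)); p(" x len,y len,ang",[np.linalg.norm(d)/2,np.linalg.norm(w[1]-w[0]+w[2]-w[3])/2,np.degrees(np.arctan2(d[1],d[0]))])
p("round",B(125,425))
s=robot.get_state()
from scipy.spatial.transform import Rotation as R
print(R.from_quat(s["tool_rot"]).as_matrix().round(3))
# cross-check in side view
w=lambda *a: w2px("side",a).round(0)
print("side proj bottle top",w(*A(109,87,.084)),"jar",w(*A(715,91,.056)),"oxi",w(*(sum(o)/4)),"therm",w(*((t0+t1)/2)),"square",w(*B(302,162)))
E
```

```text
bottle [ 0.5866 -0.046   0.084 ]
jar [ 0.5998 -0.3705  0.056 ]
gel [ 0.6026 -0.2054  0.084 ]
gelspout [ 0.5654 -0.2157  0.08  ]
oxi [ 0.428  -0.2039  0.032 ]
oxi len,wid,ang [ 6.040000e-02  3.510000e-02 -1.435114e+02]
therm [ 0.4331 -0.043   0.01  ]
 len,ang [  0.1118 -14.6378]
marker [ 0.469  -0.3906  0.012 ]
 len [0.1109]
oblong [0.5825 0.2653 0.016 ]
 x len,y len,ang [0.0894 0.0648 2.0649]
square [0.5852 0.1709 0.016 ]
 x len,y len,ang [0.0805 0.0823 2.0374]
long [0.4419 0.1666 0.016 ]
 x len,y len,ang [0.1374 0.0519 1.8757]
round [0.4387 0.26   0.016 ]
[[-0.921 -0.     0.39 ]
 [-0.39   0.001 -0.921]
 [-0.    -1.    -0.001]]
side proj bottle top [384. 218.] jar [438. 329.] oxi [333. 292.] therm [320. 251.] square [358. 188.]
```

Both views agree to within a few pixels, and the sizes match the given ones. Now I'll move to above the bottle, with the jaws turned across the tray (wz −21°).

Emit:
{"fn": "play_rows", "kwargs": {"motion": "0.86 1 0 0 0 -0.7;0.86 1 0 0 0 -0.7;0.86 1 0 0 0 -0.7;0.86 1 0 0 0 -0.7;0.86 1 0 0 0 -0.7;0.86 1 0 0 0 -0.7", "gripper": 0.8}}

```text
clock: 0.85
eef_pos: [0.4162, -0.3749, 0.2144]
tool_rot: [-0.013, 0.707, -0.707, 0.013]
contact_force: [-0.3, 0.1, -0.5]
gripper_width: 0.0737
```

Emit:
{"fn": "play_rows", "kwargs": {"motion": "0.43 0.82 0 0 0 0;0.43 0.82 0 0 0 0;0.43 0.82 0 0 0 0;0.85 1 0 0 0 0;0.85 1 0 0 0 0;0.85 1 0 0 0 0;0.85 1 0 0 0 0"}}

```text
clock: 1.72
eef_pos: [0.5845, -0.177, 0.2141]
tool_rot: [0.012, -0.707, 0.707, -0.011]
contact_force: [-0.1, 0.4, 0.3]
gripper_width: 0.0737
```

Emit:
{"fn": "play_rows", "kwargs": {"motion": "0.01 0.655 0 0 0 0;0.01 0.655 0 0 0 0;0.01 0.655 0 0 0 0;0.01 0.655 -0.3 0 0 0;0.01 0.655 -0.55 0 0 0;0.01 0.655 -0.75 0 0 0;0.01 0.655 -0.9 0 0 0;0.01 0.655 -0.95 0 0 0;0.01 0.655 -0.95 0 0 0"}}

```text
clock: 2.85
eef_pos: [0.5875, -0.0456, 0.0247]
tool_rot: [0.012, -0.707, 0.707, -0.012]
contact_force: [-0.8, 0.6, 0.8]
gripper_width: 0.0739
```

Emit:
{"fn": "play_rows", "kwargs": {"motion": "0 0 0 0 0 0;0 0 0 0 0 0;0 0 0 0 0 0;0 0 0 0 0 0;0 0 0 0 0 0;0 0 0 0 0 0", "gripper": 0.35}}

```text
clock: 3.6
eef_pos: [0.5883, -0.0445, 0.0252]
tool_rot: [0.012, -0.707, 0.707, -0.012]
contact_force: [-1.3, -0.4, 6.2]
gripper_width: 0.0411
```

Emit:
{"fn": "play_rows", "kwargs": {"motion": "0 0 0.1 0 0 0;0 0 0.25 0 0 0;0 0 0.45 0 0 0;-0.15 0.25 0.45 0 0 0;-0.3 0.5 0.45 0 0 0;-0.45 0.75 0.45 0 0 0;-0.6 1 0.45 0 0 0;-0.6 1 0.45 0 0 0"}}

```text
clock: 4.6
eef_pos: [0.4655, 0.1581, 0.1145]
tool_rot: [-0.014, 0.707, -0.707, 0.013]
contact_force: [0.4, -0.6, -0.6]
gripper_width: 0.0415
```

```bash
python3 - <<'E'
from h import *
c=cap("side","pics/s1.png")
im=cv2.imread("pics/s1.png"); cv2.imwrite("pics/s1c.png",cv2.resize(im[100:330,200:500],None,fx=2.5,fy=2.5))
E
```

```text
(no output)
```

View pics/s1c.png

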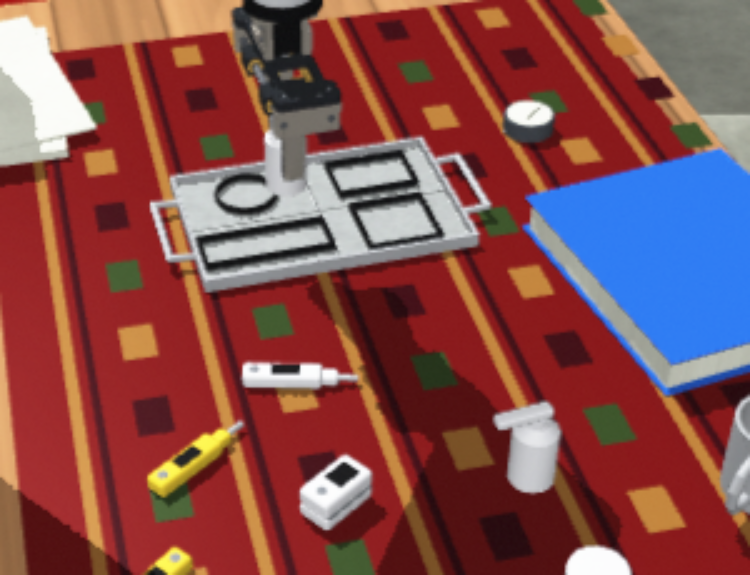

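The side view shows the bottle hanging upright in the jaws just short of the round recess; nothing else has moved. Placing it.

Emit:
{"fn": "play_rows", "kwargs": {"motion": "-0.13 0.25 0 0 0 0;-0.13 0.51 0 0 0 0;-0.13 0.51 0 0 0 0;-0.13 0.51 -0.15 0 0 0;-0.13 0.51 -0.3 0 0 0;-0.13 0.51 -0.36 0 0 0;-0.13 0.51 -0.385 0 0 0;-0.13 0.51 -0.4 0 0 0;-0.13 0.51 -0.4 0 0 0"}}

```text
clock: 5.78
eef_pos: [0.4423, 0.2576, 0.0351]
tool_rot: [-0.012, 0.707, -0.707, 0.012]
contact_force: [0.0, 0.0, -0.4]
gripper_width: 0.0412
```

Emit:
{"fn": "play_rows", "kwargs": {"motion": "0 0 0 0 0 0;0 0 0 0 0 0;0 0 0 0 0 0;0 0 0 0 0 0", "gripper": 0.7}}

```text
clock: 6.28
eef_pos: [0.4419, 0.2576, 0.0347]
tool_rot: [-0.012, 0.707, -0.707, 0.012]
contact_force: [0.3, 0.0, 0.2]
gripper_width: 0.0643
```

Emit:
{"fn": "play_rows", "kwargs": {"motion": "0 0 0.1 0 0 0;0 0 0.25 0 0 0;0 0 0.5 0 0 0;0 0 0.75 0 0 0;0 0 0.75 0 0 0"}}

```text
clock: 6.9
eef_pos: [0.4441, 0.2588, 0.1884]
tool_rot: [-0.01, 0.708, -0.706, 0.014]
contact_force: [0.3, -0.6, -0.3]
gripper_width: 0.0641
```

Emit:
{"fn": "play_rows", "kwargs": {"motion": "0.25 -1 0 0 0 0;0.25 -1 0 0 0 0;0.25 -1 0 0 0 0;0.25 -1 0 0 0 0", "gripper": 0.85}}

```text
clock: 7.4
eef_pos: [0.4916, 0.0545, 0.1834]
tool_rot: [0.012, -0.707, 0.707, -0.011]
contact_force: [0.7, 0.3, -0.1]
gripper_width: 0.0779
```

Emit:
{"fn": "play_rows", "kwargs": {"motion": "0.25 -1 0 0 0 0;0.25 -1 0 0 0 0;0.25 -1 0 0 0 0;0.25 -1 0 0 0 0"}}

```text
clock: 7.9
eef_pos: [0.5417, -0.1453, 0.1832]
tool_rot: [-0.012, 0.707, -0.707, 0.011]
contact_force: [-0.2, 1.0, -0.8]
gripper_width: 0.0784
```

Emit:
{"fn": "play_rows", "kwargs": {"motion": "0.25 -1 0 0 0 0;0.25 -1 0 0 0 0;0.25 -1 0 0 0 0;0.25 -1 0 0 0 0;0.25 -1 0 0 0 0"}}

```text
clock: 8.52
eef_pos: [0.5914, -0.342, 0.1833]
tool_rot: [-0.012, 0.708, -0.707, 0.011]
contact_force: [-0.4, 0.5, -0.1]
gripper_width: 0.078
```

Emit:
{"fn": "play_rows", "kwargs": {"motion": "0.04 -0.14 0 0 0 0;0.04 -0.14 0 0 0 0;0.04 -0.14 -0.3 0 0 0;0.04 -0.14 -0.55 0 0 0;0.04 -0.14 -0.72 0 0 0;0.04 -0.14 -0.8 0 0 0;0.04 -0.14 -0.81 0 0 0;0.04 -0.14 -0.81 0 0 0"}}

```text
clock: 9.52
eef_pos: [0.6008, -0.3704, 0.0241]
tool_rot: [0.012, -0.707, 0.707, -0.013]
contact_force: [-0.1, 0.6, -0.2]
gripper_width: 0.0781
```

Emit:
{"fn": "play_rows", "kwargs": {"motion": "0 0 0 0 0 0;0 0 0 0 0 0;0 0 0 0 0 0;0 0 0 0 0 0;0 0 0 0 0 0", "gripper": 0.4}}

```text
clock: 10.15
eef_pos: [0.6, -0.3707, 0.0231]
tool_rot: [0.012, -0.707, 0.707, -0.012]
contact_force: [-1.6, 1.4, 5.2]
gripper_width: 0.0493
```

Emit:
{"fn": "play_rows", "kwargs": {"motion": "0 0 0.1 0 0 0;0 0 0.3 0 0 0;0 0 0.6 0 0 0;-0.02 0.3 0.75 0 0 0;-0.02 0.6 0.75 0 0 0;-0.02 0.8 0.75 0 0 0;-0.02 1 0.75 0 0 0"}}

```text
clock: 11.02
eef_pos: [0.5958, -0.1689, 0.1739]
tool_rot: [0.012, -0.707, 0.707, -0.013]
contact_force: [-0.0, -0.3, -1.0]
gripper_width: 0.0494
```

Emit:
{"fn": "play_rows", "kwargs": {"motion": "-0.02 0.3 0 0 0 0;-0.04 0.6 0 0 0 0;-0.05 0.85 0 0 0 0;-0.05 1 0 0 0 0;-0.05 1 0 0 0 0"}}

```text
clock: 11.65
eef_pos: [0.5859, 0.0314, 0.1735]
tool_rot: [-0.013, 0.707, -0.707, 0.013]
contact_force: [-0.3, -0.6, -1.2]
gripper_width: 0.0493
```

Emit:
{"fn": "play_rows", "kwargs": {"motion": "0 0.3 0 0 0 0;0 0.6 0 0 0 0;0 0.7 0 0 0 0;0 0.7 0 0 0 0"}}

```text
clock: 12.15
eef_pos: [0.586, 0.1696, 0.1728]
tool_rot: [0.013, -0.707, 0.707, -0.013]
contact_force: [0.5, -0.2, -0.9]
gripper_width: 0.0494
```

Emit:
{"fn": "play_rows", "kwargs": {"motion": "0 0 -0.25 0 0 0;0 0 -0.45 0 0 0;0 0 -0.6 0 0 0;0 0 -0.67 0 0 0;0 0 -0.69 0 0 0;0 0 -0.705 0 0 0;0 0 -0.705 0 0 0"}}

```text
clock: 13.02
eef_pos: [0.5865, 0.1696, 0.0325]
tool_rot: [-0.012, 0.707, -0.707, 0.013]
contact_force: [0.4, 0.1, -0.9]
gripper_width: 0.0495
```

Emit:
{"fn": "play_rows", "kwargs": {"motion": "0 0 0 0 0 0;0 0 0 0 0 0;0 0 0 0 0 0;0 0 0 0 0 0", "gripper": 0.75}}

```text
clock: 13.52
eef_pos: [0.5859, 0.1696, 0.0317]
tool_rot: [-0.012, 0.707, -0.707, 0.012]
contact_force: [-0.2, -0.2, -0.5]
gripper_width: 0.0686
```

Emit:
{"fn": "play_rows", "kwargs": {"motion": "0 0 0.1 0 0 0;0 0 0.25 0 0 0;0 0 0.5 0 0 0;0 0 0.65 0 0 0;-0.25 -0.5 0.65 0 0 0;-0.4 -1 0.65 0 0 0;-0.4 -1 0.65 0 0 0;-0.4 -1 0.65 0 0 0"}}

```text
clock: 14.52
eef_pos: [0.5047, -0.0328, 0.163]
tool_rot: [0.011, -0.707, 0.707, -0.012]
contact_force: [-0.2, 0.1, 0.2]
gripper_width: 0.0694
```

```bash
python3 - <<'E'
from h import *
c=cap("top","pics/t1.png")
im=cv2.imread("pics/t1.png"); cv2.imwrite("pics/t1c.png",cv2.resize(im[130:305,120:440],None,fx=2.5,fy=2.5,interpolation=cv2.INTER_CUBIC))
E
```

```text
(no output)
```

View pics/t1c.png

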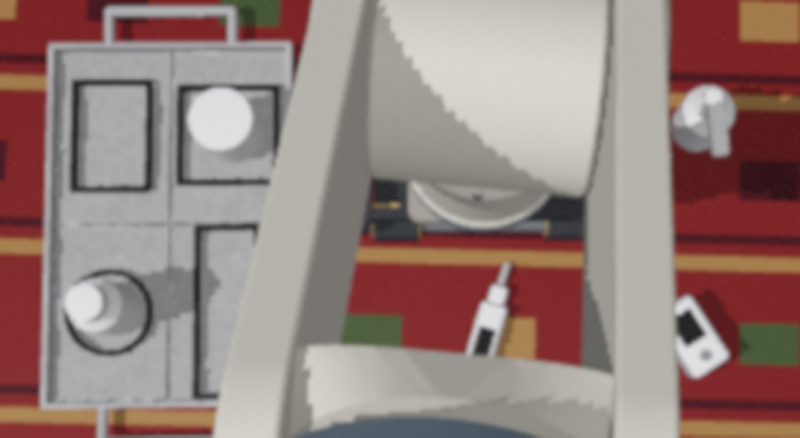

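The top view shows the jar standing in the square recess and the bottle upright in the round one (cap leaning outward is just parallax). Next is the oximeter, with the jaws turned +34.5°.

Emit:
{"fn": "play_rows", "kwargs": {"motion": "-0.39 -0.87 0 0 0 1;-0.39 -0.87 0 0 0 1;-0.39 -0.87 0 0 0 1;-0.39 -0.87 0 0 0 1;-0.39 -0.87 0 0 0 1;-0.39 -0.87 0 0 0 1"}}

```text
clock: 15.32
eef_pos: [0.4285, -0.2039, 0.1622]
tool_rot: [0.194, -0.68, 0.68, -0.195]
contact_force: [1.1, 0.4, 0.1]
gripper_width: 0.069
```

Emit:
{"fn": "play_rows", "kwargs": {"motion": "0 0 -0.2 0 0 0.15;0 0 -0.4 0 0 0.15;0 0 -0.6 0 0 0.15;0 0 -0.7 0 0 0.15;0 0 -0.74 0 0 0.15;0 0 -0.74 0 0 0.15"}}

```text
clock: 16.08
eef_pos: [0.4283, -0.2039, 0.0136]
tool_rot: [-0.222, 0.672, -0.671, 0.221]
contact_force: [-0.3, -0.3, 0.1]
gripper_width: 0.069
```

Emit:
{"fn": "play_rows", "kwargs": {"motion": "0 0 0 0 0 0;0 0 0 0 0 0;0 0 0 0 0 0;0 0 0 0 0 0;0 0 0 0 0 0", "gripper": 0.25}}

```text
clock: 16.7
eef_pos: [0.428, -0.2046, 0.0139]
tool_rot: [0.221, -0.672, 0.672, -0.221]
contact_force: [-0.6, -0.1, 5.4]
gripper_width: 0.0338
```

Emit:
{"fn": "play_rows", "kwargs": {"motion": "0 0 0.1 0 0 0;0 0 0.3 0 0 0;0 0 0.5 0 0 0;0 0 0.65 0 0 -0.3;0.2 0.3 0.65 0 0 -0.6;0.3 0.6 0.65 0 0 -1;0.4 0.8 0.65 0 0 -1;0.4 1 0.65 0 0 -1;0.4 1 0.65 0 0 -1"}}

```text
clock: 17.82
eef_pos: [0.5076, -0.0021, 0.1433]
tool_rot: [-0.041, 0.706, -0.706, 0.041]
contact_force: [0.8, 0.2, -0.9]
gripper_width: 0.0339
```

Emit:
{"fn": "play_rows", "kwargs": {"motion": "0.1 0.3 0 0 0 -0.15;0.2 0.6 0 0 0 -0.15;0.37 0.8 0 0 0 -0.15;0.37 1 0 0 0 -0.15;0.37 1 0 0 0 -0.15"}}

```text
clock: 18.45
eef_pos: [0.5819, 0.1967, 0.143]
tool_rot: [0.013, -0.707, 0.707, -0.013]
contact_force: [0.1, -0.1, -0.2]
gripper_width: 0.0335
```

Emit:
{"fn": "play_rows", "kwargs": {"motion": "0 0.2 0 0 0 0;0 0.345 0 0 0 0;0 0.345 0 0 0 0;0 0.345 -0.25 0 0 0;0 0.345 -0.45 0 0 0;0 0.345 -0.56 0 0 0;0 0.345 -0.585 0 0 0;0 0.345 -0.6 0 0 0;0 0.345 -0.6 0 0 0"}}

```text
clock: 19.58
eef_pos: [0.5826, 0.2643, 0.0246]
tool_rot: [-0.012, 0.707, -0.707, 0.012]
contact_force: [-0.3, 0.4, -0.7]
gripper_width: 0.0337
```

Emit:
{"fn": "play_rows", "kwargs": {"motion": "0 0 0 0 0 0;0 0 0 0 0 0;0 0 0 0 0 0;0 0 0 0 0 0", "gripper": 0.55}}

```text
clock: 20.08
eef_pos: [0.5819, 0.2646, 0.0237]
tool_rot: [-0.012, 0.707, -0.707, 0.012]
contact_force: [0.5, 0.0, 0.4]
gripper_width: 0.0506
```

Emit:
{"fn": "play_rows", "kwargs": {"motion": "0 0 0.1 0 0 0;0 0 0.25 0 0 0;0 0 0.5 0 0 0;0 0 0.7 0 0 0;-0.25 -0.5 0.7 0 0 0;-0.5 -0.8 0.7 0 0 0;-0.8 -1 0.7 0 0 0;-0.8 -1 0.7 0 0 0;-0.8 -1 0.7 0 0 0"}}

```text
clock: 21.2
eef_pos: [0.419, 0.0627, 0.1645]
tool_rot: [0.012, -0.707, 0.707, -0.011]
contact_force: [-0.1, 0.2, 0.7]
gripper_width: 0.0506
```

Emit:
{"fn": "play_rows", "kwargs": {"motion": "0 -0.3 0 0 0 -0.3;0 -0.51 0 0 0 -0.55;0 -0.51 0 0 0 -0.55;0 -0.51 -0.3 0 0 -0.55;0 -0.51 -0.5 0 0 -0.55;0 -0.51 -0.65 0 0 -0.55;0 -0.51 -0.74 0 0 -0.55;0 -0.51 -0.775 0 0 -0.55;0 -0.51 -0.775 0 0 -0.55"}}

```text
clock: 22.32
eef_pos: [0.4224, -0.037, 0.0088]
tool_rot: [0.089, 0.702, -0.701, -0.089]
contact_force: [0.6, 0.2, 0.1]
gripper_width: 0.0506
```

Emit:
{"fn": "play_rows", "kwargs": {"motion": "0 0 0 0 0 0;0 0 0 0 0 0;0 0 0 0 0 0;0 0 0 0 0 0;0 0 0 0 0 0", "gripper": 0.1}}

```text
clock: 22.95
eef_pos: [0.4222, -0.0375, 0.009]
tool_rot: [0.09, 0.701, -0.701, -0.089]
contact_force: [-0.5, 0.9, 7.0]
gripper_width: 0.0214
```

Emit:
{"fn": "play_rows", "kwargs": {"motion": "0 0 0.05 0 0 0;0 0 0.15 0 0 0;0 0 0.3 0 0 0;0 0 0.5 0 0 0.2;0 0 0.65 0 0 0.55;0 0 0.65 0 0 0.55"}}

```text
clock: 23.7
eef_pos: [0.4234, -0.0376, 0.1409]
tool_rot: [0.011, -0.707, 0.707, -0.014]
contact_force: [-0.1, 0.3, 0.1]
gripper_width: 0.0217
```

```bash
python3 - <<'E'
from h import *
c=cap("side","pics/s2.png")
im=cv2.imread("pics/s2.png"); cv2.imwrite("pics/s2c.png",cv2.resize(im[100:330,200:500],None,fx=2.5,fy=2.5))
E
```

```text
(no output)
```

View pics/s2c.png

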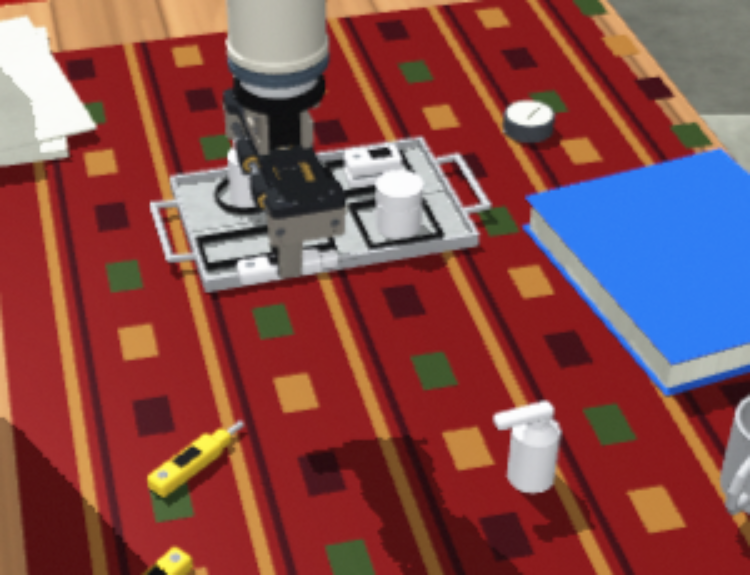

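The side view shows the thermometer level in the jaws, with the oximeter and jar in their recesses. Carrying it to the long recess.

Emit:
{"fn": "play_rows", "kwargs": {"motion": "0 0.2 0 0 0 0;0.02 0.5 0 0 0 0;0.04 0.8 0 0 0 0;0.04 1 0 0 0 0;0.04 1 0 0 0 0;0.04 1 0 0 0 0"}}

```text
clock: 24.5
eef_pos: [0.4288, 0.1619, 0.1375]
tool_rot: [0.013, -0.707, 0.707, -0.011]
contact_force: [-0.0, 0.1, -0.6]
gripper_width: 0.0212
```

Emit:
{"fn": "play_rows", "kwargs": {"motion": "0.01 0.02 -0.2 0 0 0;0.01 0.02 -0.4 0 0 0;0.01 0.02 -0.5 0 0 0;0.01 0.02 -0.55 0 0 0;0.01 0.02 -0.575 0 0 0;0.01 0.02 -0.59 0 0 0;0.01 0.02 -0.59 0 0 0;0.01 0.02 -0.59 0 0 0"}}

```text
clock: 25.5
eef_pos: [0.4322, 0.1667, 0.0211]
tool_rot: [-0.012, 0.707, -0.707, 0.012]
contact_force: [-0.3, -0.2, 0.1]
gripper_width: 0.0211
```

Lower by 2 mm, then release.

Emit:
{"fn": "play_rows", "kwargs": {"motion": "0 0 -0.01 0 0 0;0 0 -0.01 0 0 0;0 0 -0.01 0 0 0"}}

```text
clock: 25.88
eef_pos: [0.4318, 0.1666, 0.0186]
tool_rot: [-0.012, 0.707, -0.707, 0.012]
contact_force: [1.0, -0.3, -1.0]
gripper_width: 0.0214
```

Emit:
{"fn": "play_rows", "kwargs": {"motion": "0 0 0 0 0 0;0 0 0 0 0 0;0 0 0 0 0 0;0 0 0 0 0 0", "gripper": 0.4}}

```text
clock: 26.38
eef_pos: [0.4319, 0.1665, 0.0186]
tool_rot: [-0.012, 0.707, -0.707, 0.012]
contact_force: [0.3, 0.3, -0.6]
gripper_width: 0.0372
```

Emit:
{"fn": "play_rows", "kwargs": {"motion": "0 0 0.1 0 0 0;0 0 0.25 0 0 0;0 0 0.5 0 0 0;0 0 0.75 0 0 0;0 -0.5 0.9 0 0 0;0 -1 0.9 0 0 0;0 -1 0.9 0 0 0;0 -1 0.9 0 0 0"}}

```text
clock: 27.38
eef_pos: [0.4317, -0.0362, 0.1991]
tool_rot: [0.011, -0.707, 0.707, -0.011]
contact_force: [0.1, 0.1, 0.9]
gripper_width: 0.0372
```

Emit:
{"fn": "play_rows", "kwargs": {"motion": "-0.2 -0.5 0 0 0 0;-0.3 -1 0 0 0 0;-0.3 -1 0 0 0 0;-0.3 -1 0 0 0 0;-0.3 -1 0 0 0 0"}}

```text
clock: 28.0
eef_pos: [0.3717, -0.234, 0.1984]
tool_rot: [-0.011, 0.707, -0.707, 0.011]
contact_force: [-0.0, 0.6, -0.8]
gripper_width: 0.0365
```

```bash
python3 - <<'E'
from h import *
cap("top","pics/t3.png");cap("side","pics/s3.png")
a=cv2.imread("pics/t3.png"); b=cv2.imread("pics/s3.png")
a=cv2.resize(a[130:310,125:250],None,fx=3.2,fy=3.2,interpolation=cv2.INTER_CUBIC)
b=cv2.resize(b[145:220,255:400],None,fx=2.7,fy=2.7,interpolation=cv2.INTER_CUBIC)
o=np.zeros((576,800,3),np.uint8); o[:a.shape[0],:a.shape[1]]=a; o[:b.shape[0],405:405+b.shape[1]]=b[:,:395]
s=cv2.resize(cv2.imread("pics/s3.png"),(395,296)); o[230:526,405:]=s
cv2.imwrite("pics/f3.png",o)
E
```

```text
(no output)
```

View pics/f3.png

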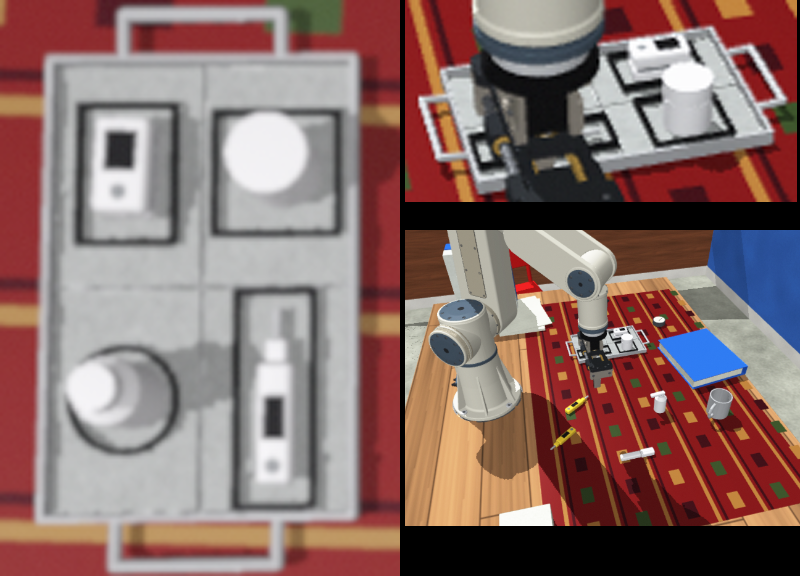

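The top view shows all four items inside their recesses, with the screen and display up and the bottle and jar upright. The gel bottle, marker and yellow decoys are untouched, and the arm is clear.

```bash
python3 -c "
from workcell import robot
print(robot.close_job())"
```

```text
the job is handed in; nothing more can be done
None
```

The tray is packed and the job handed in at about 28 s on the robot's clock, out of the 115 s allowed. I packed in the order you gave: tablet bottle in the round recess, ointment jar in the square, oximeter in the short oblong and thermometer in the long narrow one.

- **Final top view:** all four items are inside their rims. The bottle and jar are upright, and the oximeter's screen and the thermometer's display face up.
- **Final side view:** the gel bottle and marker are still where they were, as are the yellow thermometers. The open gripper is raised well clear. In this view the arm hides the bottle and thermometer, so those two were checked only from above.
- **Seating:** I did not measure that each item rests on its recess floor. I released each one about 1–3 mm above it, going by the height at which it was picked up. The highest force I read was about 7 N, while gripping.

No check failed or disagreed.

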